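# Fit the hold-down plate on the tube mixer

### The arm

A 6-joint arm with a two-finger parallel gripper is mounted at the origin on the work surface. World frame = base frame: x ahead of the robot, y to its left, z up, the work surface at z = 0. Lengths are in m, angles in rad, forces in N, time in s.
With the tool pointing down it reaches from about 0.35 to 0.975 m from the base axis. Payload 4.9 kg.
Tool frame: the origin (TCP) lies at the very end of the fingers, on their centre line; the grasp point (between the pads) lies ctrl.grip_point_offset behind it (ctrl.grip_point_offset is the distance from the TCP to the grasp point, in m); z points along the fingers, y is the direction in which the jaws open and shut (so a half turn about z gives the same grasp; the last joint's range is limited). The gripper opens to 85 mm and grips with 20 to 120 N. Pads are 22 mm wide; open, the fingers measure 114 mm over their backs; the gripper's body (76 mm by 85 mm) begins 54 mm behind the grasp point. The pads swing forward as they close: fully open they stand 13 mm farther back than shut.
Start: joints at [-1.426, 0.053, 1.613, -0, 1.476, -0.119], TCP at [0.163, -0.603, 0.231] pointing down, gripper open.
Joint ranges: [-3.01, 3.01], [-1.01, 2.22], [0.06, 2.58], [-1.02, 4.17], [0.09, 2.62], [-3.14, 3.14]. Speed limits (rad/s): [2.57, 2.57, 3.14, 3.14, 3.14, 3.14].

### API

Orientations are given as a rotation vector (axis times angle).
In Python, from station import ctrl gives the robot as it stands. The module is installed in compiled form; this text tells all that it offers.
- The arm moves only by the shell command python3 -m creep 'ROWS' [FORCE]. ROWS is JSON, a list of rows, each a list of 5 numbers: the closure in counts, from 0 (fully open) to 255 (shut), then the shift along the tool's x, y, z in mm, then the turn about the tool's z in rad. A call has 1 to 12 rows; each row is the pose to reach, as a shift and turn from the pose commanded when the call began, along the tool's axes at that moment; what a row does not reach only later rows make up. A row lasts 1/12 s, in which the tool goes at most 41.7 mm and 7.16 degrees, less where a joint would pass 70% of its speed; a pose out of reach is approached as far as the arm can. A call with a gripper value outside its range is refused whole. The fingers move at their own pace and stop on an object; FORCE is the grip in N (left out, the last holds). Time passes only in rows, so rows that repeat a pose let the fingers close. It gives the time, the measured TCP pose, the force and the opening at its end, in the units of the state.
- ctrl.get_obs(): the state, without advancing time (a new reading comes with each control period).
- ctrl.get_image(name): name is "side" or "top" or "wrist"; returns the picture (384x512x3 uint8, red, green, blue); there is no depth.
- ctrl.calibration(name): a dict with "fx", "fy", "cx", "cy" (pixels), "k1" (the pictures are not rectified: a ray, as slopes to the right and down, at radius r is drawn at 1 + k1 r^2 times it, then the intrinsics apply), "R" (3x3) and "t" (3): a world point X has camera coordinates R X + t. Camera axes: x right, y down, z forward; pixel columns grow to the right and rows downward; lengths in m; the calibration is good to about 2 mm. A picture is of the moment at which its call begins: read the wrist's pose just before it. calibration takes no time and is no camera call; for the wrist camera it gives the pose at the moment of the call.
- ctrl.finish_job(): hands the job in, once; it reports no verdict.
Trained networks look in the newest picture that a camera, given by its name, has taken for a name from the list of things; names that differ only in an ending like _2 or _b are one class to them, and where a whole thing is asked for, a point or a joint stands for the part that bears it (a point fixed in the world has none). Each returns a list of dicts, best first, with "conf" (0 to 1); they miss things now and then, are a little off and sometimes report something else, mostly with a low value. They report only what shows in the picture. A call takes as long as a camera call. They do not tell look-alikes from the thing itself.
- ctrl.boxes_of(camera, label): "rect" ([left, top, width, height] in pixels, round what is visible of it).
- ctrl.outline_of(camera, label): "mask" (384x512 bool, what is visible of it) and "rect" ([left, top, width, height] in pixels, round what is visible of it).
The state is a dict: "t": time; "q": joint angles; "dq": joint speeds; "effort": joint torques, N m; "tool_pos": TCP position; "tool_rot": TCP orientation; "contact_force": force on the tool from outside, world axes, zero at the start; "wrist_torque": the same for the moment, N m; "opening": finger opening in m.
Only numpy, scipy, OpenCV 4.12 (cv2) and the standard library are available. Lean on these libraries where they do the work, as an engineer would, in place of code of your own. Each camera call takes 0.05 s, during which the arm holds its last target. There are 200 camera calls.

### The job

Take the drilled hold-down plate by its blue grip, thread it over the tube mixer's tall guide rod and slide it down level, giving way to the rod so that it never binds and pushing the stiff orange collar ahead of it, until it lies flat on the caps of both pink tube racks and in line with them. Press it home on the caps with about 10 N (at least 5 N), never bearing on the rod, collar or caps with more than 25 N, then let go; leave the other things on the bench alone.

Things in the scene. Friction and masses are not known exactly. Their poses are not given: they have to be found in the camera images.
- plate: loose dark blue hold-down plate, 0.28 to 0.46 kg, 90 mm (its x) x 220 mm (its y) x 8 mm thick, flat on the bench at the start. A brass guide block, 40 x 40 mm, stands 22 mm high on its middle, so the bore through both is 30 mm long; it is 15 mm wide, no lead-in below. Origin: centre of the bore at the plate's underside; z up. It may go on either way round
- grip (a point): middle of the upright blue grip bar fixed near one end of the plate, 85 mm from the bore along the plate's -y and 50 mm above its underside. The bar is 44 mm (plate's x) x 14 mm (plate's y), its top 65 mm above the underside; pinch it across its 14 mm with the fingers pointing down
- mixer: tube mixer fixed to the bench: grey base 200 mm (x) x 240 mm (y), 55 mm high, with the guide rod's foot in the middle of its top. Origin: centre of its underside; z up
- rod_tip (a point): top end of the steel guide rod, 240 mm above the bench: 12 mm thick, 185 mm long above the base, tapering to 5 mm over its last 8 mm. Rigid but not plumb: it leans by up to 2 degrees, so its top stands up to 6.5 mm aside of its foot. Keep the plate level all the same: the bore's play allows it
- racks: two pink tube racks, 44 mm high, fixed on the mixer's top to either side of the rod, each with five rigid white-capped tubes in a row along the mixer's y at x = -31 or +31 mm, y -84 to +84 mm. All ten flat caps, 20 mm wide, end level, 65 to 79 mm above the racks' foot (not measured: feel for them). Origin: mid between the racks at their foot, 55 mm above the bench
- collar (a joint): orange collar round the rod, 30 mm wide, 14 mm high: how far it is slid down in m, 0 when its top is 200 mm above the bench. It starts 0 to 0.02 down, takes up to 7 N to push down, stays where it is left and would hold the plate up off the caps; it can slide lower than needed (0.131)
- pink_rack: bystander: loose pink rack with eight open tubes. Origin under its centre
- grey_block: bystander: small grey block with four green-capped tubes, about 80 mm high. Origin under its centre
- reagent: bystander: amber bottle, 120 mm high
- jar: bystander: white jar with blue lid, 75 mm high
- tip_box: bystander: blue box 85 x 120 x 55 mm
- waste_cup: bystander: grey cup, 85 mm high
- buffer: bystander: small white bottle with red cap, 90 mm high
Things that resemble listed ones, but are neither listed nor needed, are in the scene too. Leave any purple look-alike of the plate alone.

How it is judged:
On the way, in this order (a step that is already met when the one before it is completed fails the run):
1. the plate is threaded on the rod, its underside at least 15 mm below the rod's tip, held level (horizontal distance between plate and rod_tip below 0.006 m and z of rod_tip in the frame of plate above 0.015 m and angle between plate's own z axis and vertical below 0.12 rad), for 0.1 s.
2. the plate lies level on the caps and is pressed on the tubes in the racks with at least 5 N (angle between plate's own z axis and vertical below 0.06 rad and contact force between plate and racks above 5 N), for 0.2 s.
At the end, for the whole second after the job is handed in: the plate is on the rod, at rest and let go, resting on the caps (62 to 82 mm above the racks' foot and touching them), its bore within 8 mm of the racks' centre, level within 2 degrees and its long side in line with the racks within 8 degrees (either way round) (z of plate in the frame of racks between 0.062 and 0.082 m and horizontal distance between plate and racks below 0.008 m and angle between plate's own z axis and vertical below 0.035 rad and angle between the y axis of plate and the y axis of racks, either way round below 0.14 rad and linear speed of plate below 0.01 m/s and contact force between plate and racks above 0.05 N).
It fails at once if the plate binds or is pushed too hard: it bears on the mixer (rod, collar, tubes) with more than 25 N (contact force between plate and mixer above 25 N).
It fails at once if the plate is tipped more than 20 degrees (angle between plate's own z axis and vertical above 0.35 rad).
It fails at once if something else on the bench is moved by more than 30 mm (distance of any of pink_rack, grey_block, reagent, jar, tip_box, waste_cup, buffer from where it was at the start of the episode above 0.03 m).
It also fails if it takes over 70 s, if anything falls off the work surface, if the arm or the gripper's body presses on something with over 40 N, if the wrist force passes 120 N, or if a joint passes its speed limit or range.

## Working session

There is one attempt and no reset: what is moved stays moved. The work goes in short steps, Python scripts to look and compute and a shell command to move; the robot and the scene stay as the last step left them, time stands still between calls to the robot, and variables do not carry over. Pictures are saved under pics/ and viewed, about 8 in all and at most 12, crops included, and the job is handed in when it is done.

```bash
mkdir -p pics; cat > h.py <<'E'
import numpy as np, cv2, json
from station import ctrl
from scipy.spatial.transform import Rotation as Ro
def save(n,im): cv2.imwrite('pics/'+n+'.png',im[:,:,::-1])
def K(c): return np.array([[c['fx'],0,c['cx']],[0,c['fy'],c['cy']],[0,0,1]])
def ray(c,u,v):
    p=cv2.undistortPoints(np.array([[[u,v]]],float),K(c),np.array([c['k1'],0,0,0.]))[0,0]
    R=np.array(c['R']);t=np.array(c['t'])
    d=R.T@np.array([p[0],p[1],1]);return -R.T@t,d/np.linalg.norm(d)
def onz(c,u,v,z):
    o,d=ray(c,u,v);return o+d*(z-o[2])/d[2]
def tri(*rs):
    A=sum(np.eye(3)-np.outer(d,d) for o,d in rs);b=sum((np.eye(3)-np.outer(d,d))@o for o,d in rs)
    return np.linalg.solve(A,b)
def proj(c,X):
    R=np.array(c['R']);p=cv2.projectPoints(np.atleast_2d(np.array(X,float)),cv2.Rodrigues(R)[0],np.array(c['t'],float),K(c),np.array([c['k1'],0,0,0.]))[0]
    return p[:,0]
E
python3 - <<'E'
from h import *
print(ctrl.grip_point_offset)
ims={}
for n in('top','side'):
    im=ctrl.get_image(n);save(n+'0',im);c=ctrl.calibration(n)
    print(n,{k:np.round(v,3).tolist() for k,v in c.items()})
    for l in('plate','grip','mixer','rod_tip','racks','collar'):
        print(l,[(np.round(b['rect']).tolist(),round(b['conf'],2)) for b in ctrl.boxes_of(n,l)[:3]])
    ims[n]=im
save('both0',np.hstack([cv2.resize(ims[n],(512,384)) for n in ims])[:, :])
print(ctrl.get_obs())
E
```

```text
0.0187
top {'fx': 368.457, 'fy': 368.457, 'cx': 259.239, 'cy': 188.338, 'k1': -0.117, 'R': [[-0.023, -1.0, 0.008], [-0.992, 0.022, -0.123], [0.123, -0.011, -0.992]], 't': [-0.034, 0.519, 1.313]}
plate [([263.0, 179.0, 60.0, 42.0], 0.96), ([145.0, 247.0, 53.0, 60.0], 0.86), ([294.0, 243.0, 56.0, 52.0], 0.82)]
grip [([262.0, 179.0, 66.0, 39.0], 0.92), ([375.0, 189.0, 52.0, 56.0], 0.88), ([293.0, 244.0, 62.0, 48.0], 0.87)]
mixer []
rod_tip [([180.0, 193.0, 21.0, 9.0], 0.57)]
racks [([166.0, 185.0, 62.0, 30.0], 0.64)]
collar [([182.0, 194.0, 18.0, 7.0], 0.7)]
side {'fx': 475.127, 'fy': 475.127, 'cx': 249.522, 'cy': 191.455, 'k1': -0.109, 'R': [[0.959, -0.284, -0.001], [-0.183, -0.614, -0.768], [0.218, 0.736, -0.64]], 't': [-0.493, 0.182, 1.527]}
plate [([180.0, 287.0, 39.0, 39.0], 0.91), ([239.0, 225.0, 33.0, 58.0], 0.6), ([225.0, 341.0, 95.0, 42.0], 0.58)]
grip [([158.0, 170.0, 20.0, 24.0], 0.8), ([178.0, 286.0, 39.0, 42.0], 0.74), ([228.0, 341.0, 92.0, 42.0], 0.65)]
mixer [([199.0, 132.0, 59.0, 76.0], 0.84)]
rod_tip [([282.0, 137.0, 10.0, 30.0], 0.71), ([222.0, 135.0, 9.0, 40.0], 0.6)]
racks [([210.0, 145.0, 31.0, 51.0], 0.96)]
collar [([220.0, 141.0, 8.0, 7.0], 0.58)]
{'t': 0.7, 'q': array([-1.42598695e+00,  5.26558370e-02,  1.61285858e+00,  2.81302874e-06,
        1.47598000e+00, -1.18993135e-01]), 'dq': array([-0.00258397, -0.000506  , -0.00101381,  0.00019351,  0.00041405,
        0.00243405]), 'effort': array([-4.62534263e-04, -3.93555379e+01, -3.70371687e+01, -1.99575284e-04,
        3.94733643e-04, -1.47120562e-05]), 'tool_pos': array([ 0.16297689, -0.60338189,  0.23135576]), 'tool_rot': array([3.11420635e+00, 4.13166166e-01, 6.39009111e-06]), 'contact_force': array([0.18418248, 0.46985396, 0.42458367]), 'wrist_torque': array([-0.01887193,  0.04949023, -0.0211937 ]), 'opening': 0.08505666082198199}
```

View pics/top0.png

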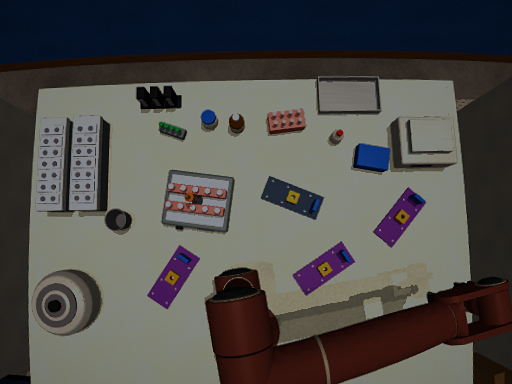

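View pics/side0.png

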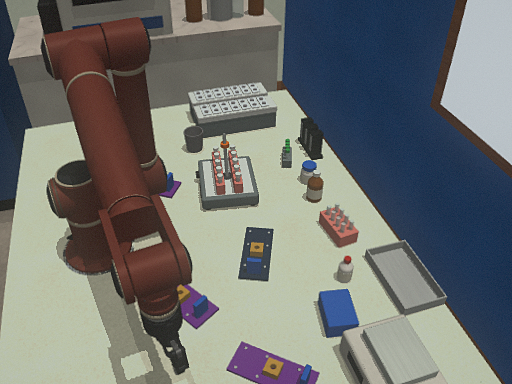

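Dark blue plate at top (293,197), side (257,253), with its grip at top (315,205); the purple ones are decoys. The mixer is at top (198,200), side (228,180), with the rod and collar near top (190,197) and side (225,145).

```bash
python3 - <<'E'
from h import *
t=cv2.imread('pics/top0.png');s=cv2.imread('pics/side0.png')
a=cv2.resize(t[160:245,150:335],None,fx=4,fy=4,interpolation=cv2.INTER_CUBIC)
b=cv2.resize(s[125:285,190:285],None,fx=2.125*1.0,fy=2.125,interpolation=cv2.INTER_CUBIC)
b=cv2.resize(s[125:285,190:285],(356,600),interpolation=cv2.INTER_CUBIC)
cv2.imwrite('pics/crop1.png',a);cv2.imwrite('pics/crop2.png',b)
ct,cs=ctrl.calibration('top'),ctrl.calibration('side')
ht=cv2.cvtColor(t,cv2.COLOR_BGR2HSV);hs=cv2.cvtColor(s,cv2.COLOR_BGR2HSV)
def cen(h,lo,hi,r):
    x0,y0,x1,y1=r;m=cv2.inRange(h[y0:y1,x0:x1],lo,hi);y,x=np.nonzero(m)
    return x.mean()+x0,y.mean()+y0,len(x)
br=((15,130,80),(30,255,255));bl=((105,170,90),(125,255,255))
for n,q in(('brass',br),('grip',bl)):
    p1=cen(ht,*q,(262,178,326,222));p2=cen(hs,*q,(238,224,274,284));print(n,p1,p2,tri(ray(ct,*p1[:2]),ray(cs,*p2[:2])))
E
```

```text
brass (np.float64(292.72477064220186), np.float64(196.6605504587156), 109) (np.float64(256.41121495327104), np.float64(247.0373831775701), 107) [ 0.48581074 -0.16821369  0.02765622]
grip (np.float64(315.9111111111111), np.float64(204.37777777777777), 45) (np.float64(250.8), np.float64(258.2), 5) [ 0.44848736 -0.24475     0.06932334]
```

View pics/crop1.png

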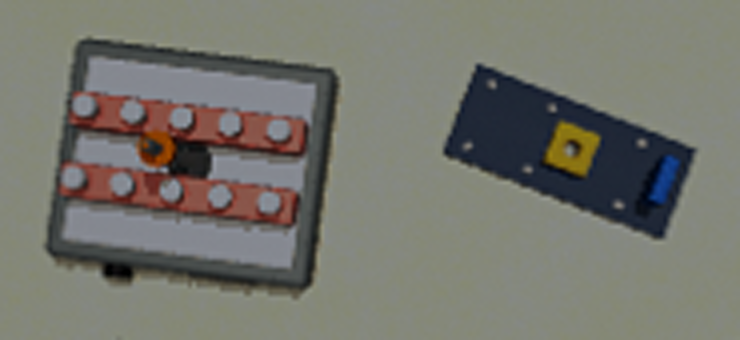

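View pics/crop2.png

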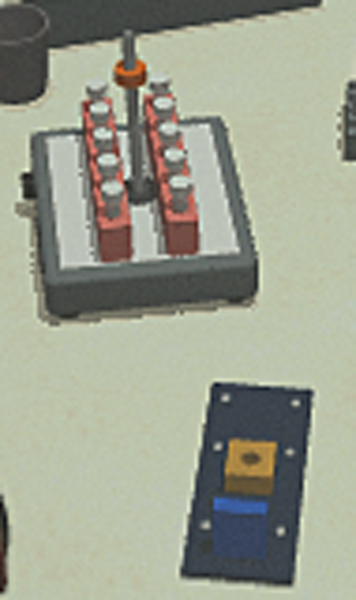

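Crop 1 shows the plate's corners and grip, ten caps and the rod tip near (152,146). Crop 2 shows the rod tip at (129,30), the collar at (131,74) and the foot at (143,192).

```bash
python3 - <<'E'
from h import *
ct,cs=ctrl.calibration('top'),ctrl.calibration('side')
T=lambda x,y:((x-1.5)/4+150,(y-1.5)/4+160)
S=lambda x,y:((x-1.4)/3.747+190,(y-1.4)/3.75+125)
P=[onz(ct,*T(*p),.008) for p in((480,65),(695,150),(663,238),(445,155))]
print('corners',np.round(P,4),np.mean(P,0))
ax=(P[1]-P[0]+P[2]-P[3]);print('grip dir yaw',np.arctan2(ax[1],ax[0]),np.linalg.norm(P[1]-P[0]),np.linalg.norm(P[2]-P[1]))
A=[(86,108),(134,113),(182,119),(231,125),(280,131)];B=[(74,178),(123,184),(172,190),(221,196),(269,203)]
SA=[(161,83),(164,104),(169,127),(174,154),(180,185)];SB=[(97,88),(100,108),(104,132),(108,158),(112,190)]
C=[]
for a,b in zip(A+B,SA+SB):
    X=tri(ray(ct,*T(*a)),ray(cs,*S(*b)));C.append(X)
C=np.array(C);print(np.round(C,4))
for z in(.120,.127,.134):
    D=np.array([onz(ct,*T(*a),z) for a in A+B]);d=D[4]-D[0]+D[9]-D[5]
    print(z,D.mean(0),'yaw line',np.arctan2(d[1],d[0]),np.linalg.norm(D[4]-D[0]),np.linalg.norm(D[:5].mean(0)-D[5:].mean(0)))
D=C;d=D[4]-D[0]+D[9]-D[5];print('tri',D.mean(0),np.arctan2(d[1],d[0]))
print('tip',tri(ray(ct,*T(152,146)),ray(cs,*S(129,30))),onz(ct,*T(152,146),.24),onz(cs,*S(129,30),.24))
print('foot side',onz(cs,*S(143,192),.06))
M=[onz(ct,*T(*p),.055) for p in((82,40),(335,72),(308,290),(50,255))];print('mix',np.mean(M,0))
E
```

```text
corners [[ 0.567  -0.0864  0.008 ]
 [ 0.4827 -0.2846  0.008 ]
 [ 0.4017 -0.2513  0.008 ]
 [ 0.4834 -0.0517  0.008 ]] [ 0.48369575 -0.16848842  0.008     ]
grip dir yaw -1.9660752431903337 0.21542048162702887 0.08755890964819193
[[0.522  0.2559 0.1221]
 [0.515  0.2136 0.1269]
 [0.5087 0.1721 0.1297]
 [0.5025 0.1305 0.1289]
 [0.4969 0.0895 0.1243]
 [0.4609 0.2662 0.1216]
 [0.4541 0.2227 0.1285]
 [0.4481 0.1806 0.1306]
 [0.442  0.1391 0.1311]
 [0.4358 0.0994 0.1247]]
0.12 [0.47797543 0.17826566 0.12      ] yaw line -1.7144269629371276 0.16830892320158677 0.06130919211153666
0.127 [0.47727269 0.17709101 0.127     ] yaw line -1.7144269629371278 0.16736425451304118 0.06096508157356829
0.134 [0.47656995 0.17591636 0.134     ] yaw line -1.7144269629371276 0.16641958582449554 0.060620971035599644
tri [0.47859568 0.17695588 0.12683501] -1.720187307480881
tip [0.47458794 0.17695007 0.24132044] [0.47300012 0.17747954 0.24      ] [0.47680441 0.17883807 0.24      ]
foot side [0.48199334 0.16940074 0.06      ]
mix [0.47629948 0.1747912  0.055     ]
```

```bash
cat >> h.py <<'E'
def shift(target,yaw=None):
    "TCP target -> tool-axis shift in mm and turn (rad) so that tool y lies along yaw (mod pi)"
    o=ctrl.get_obs();R=Ro.from_rotvec(o['tool_rot']).as_matrix()
    s=R.T@(np.array(target)-o['tool_pos'])*1000
    t=0 if yaw is None else (-(yaw-np.arctan2(R[1,1],R[0,1]))+np.pi/2)%np.pi-np.pi/2
    print('tcp',o['tool_pos'].round(4),'shift',s.round(1),'turn',round(t,3),'F',o['contact_force'].round(2),'M',o['wrist_torque'].round(3),'open',round(o['opening'],4),'t',round(o['t'],2),'tilt',R[:,2].round(4),'q6',o['q'][5].round(2))
    return s,t
E
python3 -c "
from h import *
shift((.452,-.246,.2),-1.966)"
```

```text
tcp [ 0.163  -0.6034  0.2314] shift [ 372.2 -269.7   31.3] turn 0.659 F [0.18 0.47 0.42] M [-0.019  0.049 -0.021] open 0.0851 t 0.7 tilt [ 0.e+00 -1.e-04 -1.e+00] q6 -0.12
```

```bash
python3 -m creep '[[0,31,-22,3,0.06],[0,62,-45,5,0.12],[0,93,-67,8,0.18],[0,124,-90,10,0.24],[0,155,-112,13,0.3],[0,186,-135,16,0.36],[0,217,-157,18,0.42],[0,248,-180,21,0.48],[0,279,-202,23,0.54],[0,310,-225,26,0.6],[0,341,-247,29,0.66],[0,372,-270,31,0.66]]'
python3 -m creep '[[0,0,0,0,0],[0,0,0,0,0]]'
python3 - <<'E'
from h import *
shift((.452,-.246,.2),-1.966)
im=ctrl.get_image('wrist');c=ctrl.calibration('wrist');save('w1',im)
np.savez('w1.npz',**c)
for l in('plate','grip'):print(l,[(np.round(b['rect']).tolist(),round(b['conf'],2)) for b in ctrl.boxes_of('wrist',l)[:3]])
print(proj(c,[[.452,-.246,.065],[.485,-.168,.03]]))
E
```

```text
t: 1.7
tool_pos: [0.4526, -0.2441, 0.2004]
tool_rot: [3.079, -0.622, 0.001]
contact_force: [0.2, -0.3, -0.2]
opening: 0.0853
t: 1.87
tool_pos: [0.4525, -0.2442, 0.2002]
tool_rot: [3.081, -0.612, -0.0]
contact_force: [-0.2, -1.2, 0.0]
opening: 0.0853
tcp [ 0.4525 -0.2442  0.2002] shift [0.3 1.9 0.2] turn 0.003 F [-0.23 -1.23  0.03] M [ 0.026 -0.046 -0.05 ] open 0.0853 t 1.87 tilt [-3.e-04 -1.e-04 -1.e+00] q6 1.32
plate [([91.0, 134.0, 193.0, 75.0], 0.98), ([291.0, 236.0, 132.0, 108.0], 0.95), ([460.0, 82.0, 52.0, 112.0], 0.67)]
grip [([289.0, 235.0, 130.0, 108.0], 0.91), ([459.0, 87.0, 53.0, 106.0], 0.86), ([88.0, 132.0, 196.0, 71.0], 0.56)]
[[256.16870084 183.82619659]
 [180.57830937 175.55932262]]
```

View pics/w1.png

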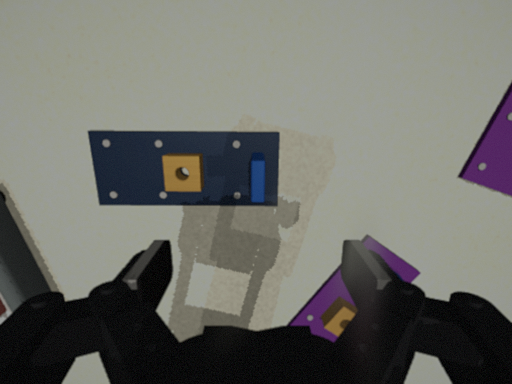

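The wrist view shows the plate with corners at about (90,131), (279,132), (277,205) and (99,206), the brass at (183,173) and the blue bar at (258,178), all nearly in line with the jaws.

```bash
python3 - <<'E'
from h import *
c=dict(np.load('w1.npz'));im=cv2.imread('pics/w1.png');h=cv2.cvtColor(im,cv2.COLOR_BGR2HSV)
m=cv2.inRange(h,(100,60,20),(125,255,255));m[215:]=0;m[:125]=0;m[:,300:]=0
m=cv2.morphologyEx(m,cv2.MORPH_CLOSE,np.ones((3,3)))
cn=max(cv2.findContours(m,cv2.RETR_EXTERNAL,2)[0],key=cv2.contourArea)
P=cv2.approxPolyDP(cn,6,True)[:,0];print(P.tolist())
X=np.array([onz(c,*p,.008) for p in P]);print(X.round(4))
h2=cv2.inRange(h,(10,100,60),(30,255,255));h2[215:]=0;h2[:,230:]=0
c2=max(cv2.findContours(h2,cv2.RETR_EXTERNAL,2)[0],key=cv2.contourArea);x,y,w,hh=cv2.boundingRect(c2);print('brass',x,y,w,hh)
bm=np.array([onz(c,a,b,.03) for a in(x,x+w-1) for b in(y,y+hh-1)]);print(bm.round(4),bm.mean(0))
h3=cv2.inRange(h,(105,150,90),(125,255,255));h3[215:]=0;yy,xx=np.nonzero(h3);print('grip',xx.min(),xx.max(),yy.min(),yy.max(),xx.mean(),yy.mean())
for z in(.05,.065):print(onz(c,xx.mean(),yy.mean(),z))
for yw in(-1.966,):
  for b in((.485,-.168),):
    u=np.array([np.cos(yw),np.sin(yw)]);v=np.array([-u[1],u[0]])
    print('pred bar top',proj(c,[np.r_[np.array(b)+u*(.085+i*.007)+v*j*.022,.065] for i in(-1,1) for j in(-1,1)]).round(0).tolist())
E
```

```text
[[89, 132], [100, 203], [276, 199], [278, 133]]
[[ 0.5682 -0.0873  0.008 ]
 [ 0.4896 -0.0539  0.008 ]
 [ 0.4113 -0.2554  0.008 ]
 [ 0.4845 -0.2867  0.008 ]]
brass 162 154 41 38
[[ 0.5144 -0.1602  0.03  ]
 [ 0.477  -0.1404  0.03  ]
 [ 0.4977 -0.2006  0.03  ]
 [ 0.4596 -0.1823  0.03  ]] [ 0.48715825 -0.17089251  0.03      ]
grip 252 264 161 201 257.83815028901734 180.635838150289
[ 0.4509615  -0.24746785  0.05      ]
[ 0.45440231 -0.24880997  0.065     ]
pred bar top [[250.0, 204.0], [249.0, 162.0], [263.0, 204.0], [264.0, 162.0]]
```

```bash
python3 -c "
from h import *
shift((.4533,-.2478,.031),-1.967)"
```

```text
tcp [ 0.4513 -0.2465  0.2005] shift [  2.3   0.3 169.5] turn -0.001 F [ 0.15 -0.51 -1.09] M [0.036 0.019 0.052] open 0.0855 t 2.02 tilt [ 0.e+00 -5.e-04 -1.e+00] q6 1.32
```

```bash
python3 -m creep '[[0,1,0,40,0],[0,2,1,80,0],[0,2,1,115,0],[0,2,1,140,0],[0,2,1,158,0],[0,2,1,169,0],[0,2,1,169,0],[0,2,1,169,0]]'
python3 - <<'E'
from h import *
shift((.4533,-.2478,.031),-1.967)
im=ctrl.get_image('wrist');save('w2',im)
E
```

```text
t: 2.68
tool_pos: [0.4529, -0.2483, 0.0316]
tool_rot: [3.08, -0.621, -0.0]
contact_force: [0.6, -0.0, 0.7]
opening: 0.0854
tcp [ 0.4529 -0.2483  0.0316] shift [ 0.2 -0.6  0.6] turn -0.002 F [ 0.57 -0.02  0.66] M [ 0.021  0.025 -0.022] open 0.0854 t 2.68 tilt [-0. -0. -1.] q6 1.32
```

View pics/w2.png

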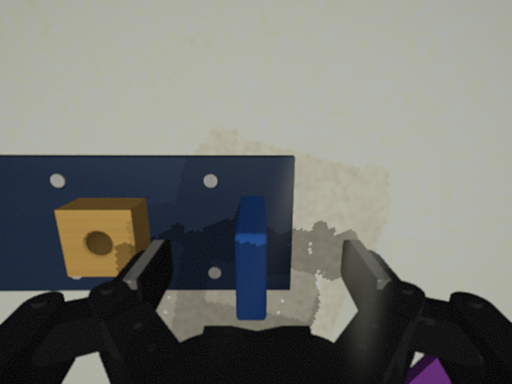

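The bar at (251,277) stands upright between the fingers and is nearly centred, so I close on it.

```bash
python3 -m creep '[[255,0,0,0,0],[255,0,0,0,0],[255,0,0,0,0],[255,0,0,0,0],[255,0,0,0,0],[255,0,0,0,0],[255,0,0,0,0],[255,0,0,0,0],[255,0,0,0,0],[255,0,0,0,0]]' 110
python3 -m creep '[[255,0,0,-8,0],[255,0,0,-20,0],[255,0,0,-35,0],[255,0,0,-50,0],[255,0,0,-50,0],[255,0,0,-50,0]]'
python3 - <<'E'
from h import *
shift((.4533,-.2478,.031),-1.967)
im=ctrl.get_image('wrist');c=ctrl.calibration('wrist');save('w3',im)
np.savez('w3.npz',**c)
s=ctrl.get_image('side');save('side3',s)
E
```

```text
t: 3.57
tool_pos: [0.4536, -0.2474, 0.0319]
tool_rot: [-3.08, 0.618, -0.001]
contact_force: [-0.5, 2.8, 5.1]
opening: 0.013
t: 4.07
tool_pos: [0.4535, -0.2479, 0.0822]
tool_rot: [3.079, -0.618, 0.003]
contact_force: [0.6, 0.1, -5.1]
opening: 0.0126
tcp [ 0.4535 -0.2479  0.0822] shift [-0.3 -0.1 51.2] turn -0.0 F [ 0.55  0.07 -5.08] M [-0.252  0.126  0.017] open 0.0126 t 4.07 tilt [ 0.0014 -0.0017 -1.    ] q6 1.32
```

View pics/w3.png

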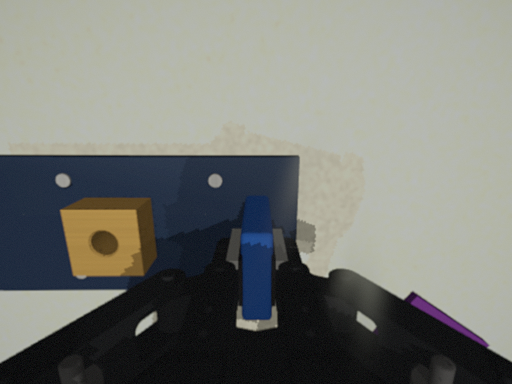

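The plate hangs level in the grip, with the bore at (104,243). I now work out where the bore lies in the tool frame.

```bash
python3 - <<'E'
from h import *
from math import cos,sin
c=dict(np.load('w3.npz'));im=cv2.imread('pics/w3.png');g=cv2.cvtColor(im,cv2.COLOR_BGR2HSV)
sub=im[222:264,82:130,2];m=(cv2.GaussianBlur(sub,(3,3),0)<75).astype(np.uint8)
n,l,st,ce=cv2.connectedComponentsWithStats(m);i=1+np.argmax(st[1:,4]);u,v=ce[i]+[82,222];print(u,v,st[i])
tp=np.array([.4535,-.2479,.082]);yw=-1.967;xt=np.array([-sin(yw),cos(yw)]);yt=np.array([cos(yw),sin(yw)])
for z in(.076,.0805,):
  X=onz(c,u,v,z);d=(X-tp)[:2];print(X,'tool x,y',d@xt*1e3,d@yt*1e3)
s=cv2.imread('pics/side3.png');cs=ctrl.calibration('side')
br=cv2.inRange(cv2.cvtColor(s,cv2.COLOR_BGR2HSV),(15,130,80),(30,255,255));
e=proj(cs,[[.486,-.169,.075]])[0];print(e)
# edge of plate far: direction in the wrist image
P=[onz(c,*p,.0585) for p in((20,155),(295,156))];d=P[1]-P[0];print('plate yaw by edge',np.arctan2(d[1],d[0]))
P=[onz(c,*p,.0585) for p in((62,180),(215,181))];d=P[1]-P[0];print('plate yaw by holes',np.arctan2(d[1],d[0]))
o=ctrl.get_obs();print(o['tool_pos'],o['tool_rot'],o['wrist_torque'],o['contact_force'])
E
```

```text
97.28070175438597 236.0 [11 10 11 11 57]
[ 0.49032368 -0.16748169  0.076     ] tool x,y 2.936100690199223 -88.39947064583309
[ 0.49119766 -0.17079277  0.0805    ] tool x,y 5.020187425558197 -85.6821783804535
[256.46140356 236.6051461 ]
plate yaw by edge -1.9689831086658425
plate yaw by holes -1.9729962982995277
[ 0.45235454 -0.24699272  0.08026908] [-3.07970679e+00  6.18148899e-01  2.72158744e-03] [-0.26304632  0.12496155  0.0347288 ] [ 0.56854584  0.40486909 -4.02618379]
```

```bash
python3 -c "
from h import *
shift((.402,.102,.30),-1.717)
"
```

```text
tcp [ 0.4524 -0.247   0.0803] shift [-181.5 -302.6 -219.4] turn -0.25 F [ 0.57  0.4  -4.03] M [-0.263  0.125  0.035] open 0.0129 t 4.17 tilt [-1.6e-03  8.0e-04 -1.0e+00] q6 1.32
```

```bash
python3 -m creep '[[255,0,0,-20,0],[255,-5,-8,-50,0],[255,-15,-25,-80,-0.03],[255,-30,-50,-110,-0.06],[255,-47,-78,-135,-0.1],[255,-64,-107,-160,-0.13],[255,-81,-135,-180,-0.17],[255,-98,-163,-195,-0.2],[255,-115,-192,-207,-0.23],[255,-132,-220,-214,-0.25],[255,-148,-247,-219,-0.25],[255,-163,-272,-219,-0.25]]'
python3 -m creep '[[255,-10,-17,0,0],[255,-18,-30,0,0],[255,-18,-30,0,0],[255,-18,-30,0,0]]'
cat > look.py <<'E'
import sys
from h import *
n=sys.argv[1]
shift((0,0,0),-1.717)
c=ctrl.calibration('wrist');im=ctrl.get_image('wrist');save(n,im);np.savez(n+'.npz',**c)
for l in('rod_tip','collar'):print(l,[(np.round(b['rect'],1).tolist(),round(b['conf'],2)) for b in ctrl.boxes_of('wrist',l)[:2]])
print(proj(c,[[.475,.177,.24]]))
E
python3 look.py w4
```

```text
t: 5.17
tool_pos: [0.4072, 0.068, 0.3004]
tool_rot: [-3.133, 0.229, -0.0]
contact_force: [0.6, 0.9, -4.0]
opening: 0.0122
t: 5.5
tool_pos: [0.3937, 0.099, 0.2989]
tool_rot: [3.132, -0.227, -0.004]
contact_force: [-0.6, -0.4, -3.3]
opening: 0.0127
tcp [0.3937 0.099  0.2989] shift [-374.7  154.3  299.9] turn 0.002 F [-0.61 -0.37 -3.34] M [-0.295  0.005  0.022] open 0.0127 t 5.5 tilt [-2.3e-03 -8.0e-04 -1.0e+00] q6 1.78
rod_tip [([112.6, 91.8, 77.0, 39.6], 0.67)]
collar [([125.1, 90.5, 38.0, 39.8], 0.75)]
[[123.10864529 112.82020923]]
```

```bash
python3 -m creep '[[255,0,-25,0,0],[255,0,-50,0,0],[255,0,-60,0,0],[255,0,-60,0,0],[255,0,-60,0,0]]'
python3 look.py w5
python3 -c "
import cv2,numpy as np
a=cv2.imread('pics/w4.png');b=cv2.imread('pics/w5.png')
cv2.imwrite('pics/w45.png',np.vstack([cv2.resize(x[60:260,0:400],None,fx=1.5,fy=1.5,interpolation=cv2.INTER_CUBIC) for x in(a,b)]))"
```

```text
t: 6.07
tool_pos: [0.4032, 0.1575, 0.2999]
tool_rot: [3.132, -0.229, -0.002]
contact_force: [1.0, -0.3, -3.5]
opening: 0.0123
tcp [0.4032 0.1575 0.2999] shift [-375.6  214.2  300.6] turn 0.0 F [ 0.95 -0.26 -3.49] M [-0.256  0.075  0.029] open 0.0123 t 6.07 tilt [-0.0011 -0.0012 -1.    ] q6 1.92
rod_tip []
collar [([197.9, 93.6, 33.2, 39.8], 0.63)]
[[211.13380438 114.70169991]]
```

View pics/w45.png

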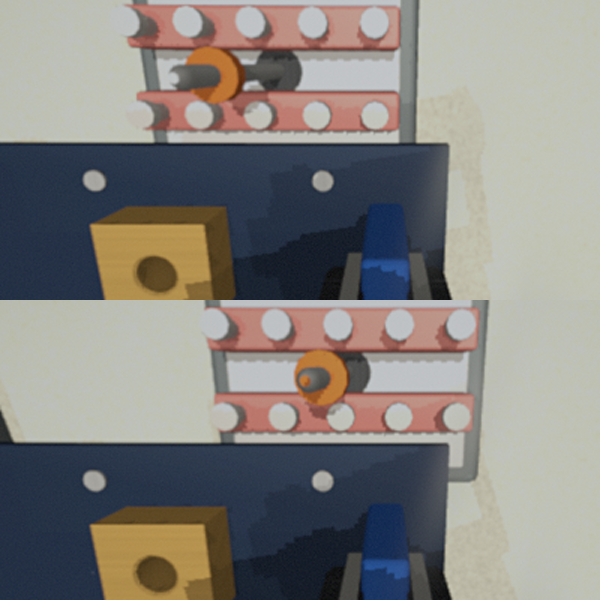

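In the crops the rod tip is at (177,76) in the upper and (305,379) in the lower. The bore is at (157,273), and the caps show clearly in both.

```bash
python3 - <<'E'
from h import *
c4=dict(np.load('w4.npz'));c5=dict(np.load('w5.npz'))
F=lambda x,y:((x-.25)/1.5,(y-.25)/1.5+60)
def t2(a,b):return tri(ray(c4,*F(*a)),ray(c5,*F(b[0],b[1]-300)))
print('tip',t2((176.5,77),(305,379.5)))
print('collar top',t2((213,75),(321,377)))
U4=[(128,20),(189,21),(251,22),(313,22),(374,22)];L4=[(144,115),(203,115),(261,115),(317,115),(374,115)]
U5=[(217,325),(277,325),(338,325),(400,325),(461,327)];L5=[(228,417),(284,417),(341,417),(399,417),(457,417)]
C=np.array([t2(a,b) for a,b in zip(U4+L4,U5+L5)]);print(C.round(4),C.mean(0))
d=C[4]-C[0]+C[9]-C[5];print('rack yaw',np.arctan2(d[1],d[0]))
yw=-1.717;xt=np.array([-np.sin(yw),np.cos(yw)]);yt=np.array([np.cos(yw),np.sin(yw)])
for c,tp,v in((c4,(.3937,.099,.2989),0),(c5,(.4032,.1575,.2999),0)):
    for z in(.2985,):
        X=onz(c,*F(157,273),z);D=(X-np.array(tp))[:2];print('bore',X,D@xt*1e3,D@yt*1e3)
    # camera position in tool
    o=-c['R'].T@c['t'];D=(o-tp);print('cam',D[:2]@xt,D[:2]@yt,D[2])
E
```

```text
tip [0.47699523 0.18323513 0.23386277]
collar top [0.47753386 0.18112847 0.19496648]
[[0.5229 0.2545 0.1266]
 [0.5169 0.214  0.1267]
 [0.5108 0.1728 0.1261]
 [0.5045 0.1308 0.1281]
 [0.4977 0.0901 0.1303]
 [0.461  0.2619 0.1287]
 [0.4547 0.2242 0.1199]
 [0.4486 0.1826 0.1182]
 [0.4433 0.1399 0.1278]
 [0.4378 0.0991 0.1327]] [0.47979084 0.1769929  0.1265242 ]
rack yaw -1.7177469947362374
bore [0.40773714 0.17951787 0.2985    ] 2.1572655309677016 -81.70382473514096
cam 0.07205817775067691 0.0007591870366347584 0.1421292560694491
bore [0.4169135  0.23864883 0.2985    ] 1.745159098720572 -82.28089979255817
cam 0.07183764868144406 0.0008900089521825869 0.14229229864250154
```

```bash
cat >> h.py <<'E'
def avg(target,yaw=None,n=6):
    S=[]
    for i in range(n):
        ctrl.get_image('side');o=ctrl.get_obs();S.append(np.r_[o['tool_pos'],o['contact_force'],o['wrist_torque'],o['tool_rot']])
    S=np.mean(S,0);R=Ro.from_rotvec(o['tool_rot']).as_matrix()
    y=np.arctan2(R[1,1],R[0,1]);Rn=np.array([[-np.sin(y),np.cos(y),0],[np.cos(y),np.sin(y),0],[0,0,-1]])
    print('avg tcp',S[:3].round(4),'F',S[3:6].round(2),'M',S[6:9].round(3),'yaw',y.round(3),'shift',(Rn@(np.array(target)-S[:3])*1e3).round(1),'F tool',(Rn@S[3:6]).round(1),'open',o['opening'].round(4),'t',round(o['t'],2))
E
python3 -c "
from h import *
avg((.465,.0989,.2815))"
```

```text
Traceback (most recent call last):
  File "h.py", line 31, in avg
    print('avg tcp',S[:3].round(4),'F',S[3:6].round(2),'M',S[6:9].round(3),'yaw',y.round(3),'shift',(Rn@(np.array(target)-S[:3])*1e3).round(1),'F tool',(Rn@S[3:6]).round(1),'open',o['opening'].round(4),'t',round(o['t'],2))
                                                                                                                                                                                    ^^^^^^^^^^^^^^^^^^
AttributeError: 'float' object has no attribute 'round'
```

```bash
sed -i "s/o\['opening'\].round(4),'t'/round(o['opening'],4),'t'/" h.py
python3 -c "
from h import *
avg((.465,.0989,.2815))"
```

```text
avg tcp [0.403  0.158  0.3003] F [ 0.24  0.37 -3.68] M [-0.247  0.036  0.018] yaw -1.717 shift [69.9 49.5 18.8] F tool [ 0.2 -0.4  3.7] open 0.0126 t 6.82
```

```bash
python3 -m creep '[[255,20,14,0,0],[255,45,32,0,0],[255,65,46,0,0],[255,70,49.5,5,0],[255,70,49.5,12,0],[255,70,49.5,19,0],[255,70,49.5,19,0],[255,70,49.5,19,0]]'
python3 - <<'E'
from h import *
avg((.465,.0989,.2815),n=4)
w=ctrl.get_image('wrist');s=ctrl.get_image('side');t=ctrl.get_image('top')
a=cv2.resize(s[95:195,175:275],(400,400),interpolation=cv2.INTER_CUBIC);b=cv2.resize(t[150:250,150:250],(400,400),interpolation=cv2.INTER_CUBIC)
save('h1',np.hstack([a,b]))
E
```

```text
t: 7.48
tool_pos: [0.464, 0.0996, 0.2802]
tool_rot: [-3.133, 0.227, 0.003]
contact_force: [-0.3, 0.3, -4.2]
opening: 0.0127
avg tcp [0.4647 0.0995 0.2815] F [-0.27 -0.24 -3.47] M [-0.287  0.015  0.02 ] yaw -1.716 shift [0.4 0.6 0. ] F tool [-0.2  0.3  3.5] open 0.0129 t 7.68
```

View pics/h1.png

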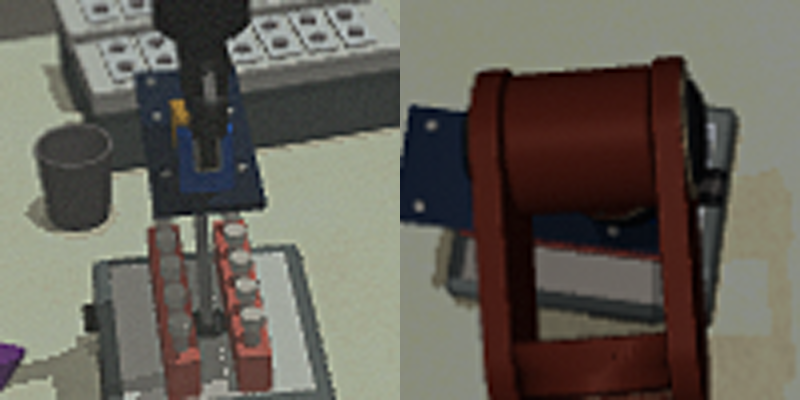

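Both cameras are blocked from seeing the bore, so I go down by feel in small steps.

```bash
python3 -m creep '[[255,0,0.5,4,0],[255,0,0.5,7,0],[255,0,0.5,9,0],[255,0,0.5,9,0]]'; python3 -m creep '[[255,0,0,1.5,0],[255,0,0,3,0],[255,0,0,3,0]]'; python3 -c "
from h import *
avg((.465,.0989,.269),n=4)"
```

```text
t: 8.17
tool_pos: [0.4646, 0.0984, 0.2712]
tool_rot: [3.133, -0.23, -0.003]
contact_force: [0.3, 0.8, -4.5]
opening: 0.0123
t: 8.42
tool_pos: [0.4649, 0.0984, 0.269]
tool_rot: [3.133, -0.23, -0.001]
contact_force: [1.3, -0.0, -4.3]
opening: 0.0126
avg tcp [0.465  0.0984 0.2693] F [ 0.32 -0.05 -3.47] M [-0.248  0.027  0.014] yaw -1.717 shift [-0.1 -0.5  0.3] F tool [ 0.3 -0.   3.5] open 0.0128 t 8.62
```

Underside is at about 0.238 with no contact force. I continue in 3 mm steps.

```bash
for i in 1; do python3 -m creep '[[255,0,0,1.5,0],[255,0,0,3,0],[255,0,0,3,0]]'; python3 -m creep '[[255,0,0,1.5,0],[255,0,0,3,0],[255,0,0,3,0]]';  done; python3 -c "
from h import *
avg((.465,.0989,.269),n=3)"
```

```text
t: 8.87
tool_pos: [0.4648, 0.0984, 0.2659]
tool_rot: [3.133, -0.229, -0.001]
contact_force: [0.5, 0.2, -4.3]
opening: 0.0127
t: 9.12
tool_pos: [0.4648, 0.0984, 0.2628]
tool_rot: [3.133, -0.23, -0.001]
contact_force: [0.2, 0.6, -3.5]
opening: 0.0127
avg tcp [0.4649 0.0984 0.2631] F [ 0.01  0.1  -3.39] M [-0.268  0.043 -0.023] yaw -1.717 shift [-0.  -0.5 -5.9] F tool [-0.  -0.1  3.4] open 0.0125 t 9.27
```

```bash
python3 -m creep '[[255,0,0,1.5,0],[255,0,0.1,3,0],[255,0.1,0.1,4,0],[255,0.1,0.1,4,0]]'; python3 -m creep '[[255,0,0,1.5,0],[255,0,0.1,3,0],[255,0.1,0.1,4,0],[255,0.1,0.1,4,0]]';python3 -m creep '[[255,0,0,1.5,0],[255,0,0.1,3,0],[255,0.1,0.1,4,0],[255,0.1,0.1,4,0]]'; python3 -c "
from h import *
avg((.465,.0989,.269),n=3)"
```

```text
t: 9.6
tool_pos: [0.465, 0.0983, 0.2589]
tool_rot: [3.133, -0.23, -0.001]
contact_force: [0.6, 0.4, -3.6]
opening: 0.0126
t: 9.93
tool_pos: [0.4651, 0.0982, 0.2549]
tool_rot: [3.133, -0.229, -0.001]
contact_force: [-0.3, -0.6, -4.0]
opening: 0.0123
t: 10.27
tool_pos: [0.4651, 0.0981, 0.2509]
tool_rot: [3.133, -0.229, -0.001]
contact_force: [-1.3, -0.8, -3.5]
opening: 0.0127
avg tcp [0.4652 0.0981 0.2512] F [-0.1   0.36 -3.76] M [-0.263  0.044 -0.014] yaw -1.717 shift [ -0.3  -0.8 -17.8] F tool [-0.2 -0.3  3.8] open 0.0124 t 10.42
```

```bash
for i in 1 2 3; do :; done; python3 -m creep '[[255,0,0,2,0],[255,0,0.1,4,0],[255,0.1,0.2,6,0],[255,0.1,0.2,6,0]]'; python3 -m creep '[[255,0,0,2,0],[255,0,0.1,4,0],[255,0.1,0.2,6,0],[255,0.1,0.2,6,0]]';python3 -m creep '[[255,0,0,1.5,0],[255,0,0.1,3,0],[255,0.1,0.1,4,0],[255,0.1,0.1,4,0]]'; python3 -c "
from h import *
avg((.465,.0989,.269),n=3)
save('w6',ctrl.get_image('wrist'))"
```

```text
t: 10.75
tool_pos: [0.4651, 0.0979, 0.2446]
tool_rot: [-3.133, 0.229, 0.002]
contact_force: [-0.6, 1.2, -3.9]
opening: 0.0125
t: 11.08
tool_pos: [0.4652, 0.0978, 0.2388]
tool_rot: [-3.133, 0.229, 0.001]
contact_force: [-1.5, 0.7, -4.1]
opening: 0.0129
t: 11.42
tool_pos: [0.4654, 0.0978, 0.2351]
tool_rot: [-3.133, 0.229, 0.001]
contact_force: [-0.6, 3.0, -2.6]
opening: 0.0128
avg tcp [0.4654 0.0978 0.2351] F [-0.96  2.93 -2.89] M [0.288 0.219 0.117] yaw -1.717 shift [ -0.5  -1.1 -33.9] F tool [-1.4 -2.8  2.9] open 0.0126 t 11.57
```

View pics/w6.png

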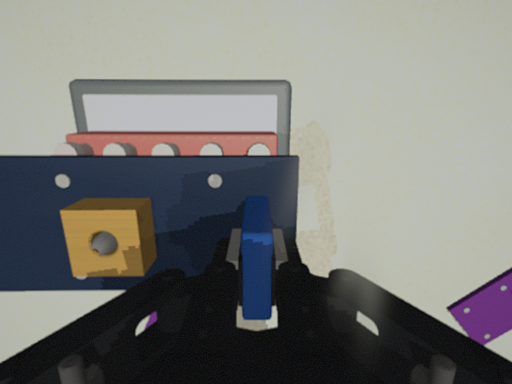

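The rod's tip now shows in the bore at (103,243), so the plate is threaded. The rod pushes the bore toward -y, and I give way to it.

```bash
python3 -m creep '[[255,-0.2,-0.4,0,0],[255,-0.4,-0.8,0,0],[255,-0.4,-0.8,0,0]]'; python3 -c "
from h import *
avg((.465,.0989,.269),n=4)"
```

```text
t: 11.87
tool_pos: [0.4653, 0.098, 0.2353]
tool_rot: [3.132, -0.23, 0.0]
contact_force: [-0.8, 1.4, -3.4]
opening: 0.0123
avg tcp [0.4653 0.098  0.2353] F [-0.22  0.2  -4.07] M [-0.241  0.128  0.05 ] yaw -1.717 shift [ -0.4  -0.8 -33.7] F tool [-0.2 -0.2  4.1] open 0.0124 t 12.07
```

```bash
python3 -m creep '[[255,0,-0.5,1,0],[255,0,-0.6,3,0],[255,0,-0.5,5,0],[255,0,-0.5,5,0]]'; python3 -m creep '[[255,0,0,2,0],[255,0,0.1,4,0],[255,0.1,0.1,5,0],[255,0.1,0.1,5,0]]'; python3 -c "
from h import *
avg((.465,.0989,.269),n=4)"
```

```text
t: 12.4
tool_pos: [0.4656, 0.0988, 0.2308]
tool_rot: [3.133, -0.23, 0.002]
contact_force: [-0.3, 0.1, -1.3]
opening: 0.0126
t: 12.73
tool_pos: [0.4657, 0.0986, 0.2257]
tool_rot: [3.133, -0.23, 0.002]
contact_force: [-0.8, -2.6, 2.3]
opening: 0.0129
avg tcp [0.4657 0.0986 0.2257] F [-1.18 -2.61  3.07] M [-0.365  0.122  0.035] yaw -1.717 shift [ -0.7  -0.2 -43.3] F tool [-0.8  2.8 -3.1] open 0.0126 t 12.93
```

```bash
python3 -m creep '[[255,-0.1,0.5,1,0],[255,-0.1,0.7,3,0],[255,-0.1,0.8,5,0],[255,-0.1,0.8,5,0]]';  python3 -c "
from h import *
avg((.465,.0989,.269),n=3)"
python3 -m creep '[[255,0,0,2,0],[255,0,0.1,4,0],[255,0.1,0.1,5,0],[255,0.1,0.1,5,0]]'; python3 -c "
from h import *
avg((.465,.0989,.269),n=3)"
```

```text
t: 13.27
tool_pos: [0.4655, 0.0983, 0.22]
tool_rot: [-3.132, 0.23, -0.002]
contact_force: [1.9, 0.1, 1.4]
opening: 0.0128
avg tcp [0.4654 0.0983 0.22  ] F [2.   0.44 0.59] M [ 0.188 -0.534 -0.15 ] yaw -1.717 shift [ -0.5  -0.5 -49. ] F tool [ 1.9 -0.7 -0.6] open 0.0125 t 13.42
t: 13.75
tool_pos: [0.4654, 0.0981, 0.2152]
tool_rot: [-3.132, 0.23, -0.001]
contact_force: [2.6, 1.6, 0.9]
opening: 0.0126
avg tcp [0.4653 0.098  0.2152] F [1.96 1.6  1.78] M [ 0.381 -0.517 -0.181] yaw -1.717 shift [ -0.4  -0.8 -53.8] F tool [ 1.7 -1.9 -1.8] open 0.0124 t 13.9
```

```bash
python3 -m creep '[[255,0.2,-0.3,1,0],[255,0.4,-0.5,3,0],[255,0.4,-0.4,5,0],[255,0.4,-0.4,5,0]]';  python3 -c "
from h import *
avg((.465,.0989,.269),n=3)"
python3 -m creep '[[255,0,0,2,0],[255,0.1,0.1,4,0],[255,0.1,0.1,5,0],[255,0.1,0.1,5,0]]'; python3 -c "
from h import *
avg((.465,.0989,.269),n=3)"
```

```text
t: 14.23
tool_pos: [0.4654, 0.0979, 0.2096]
tool_rot: [3.132, -0.23, -0.001]
contact_force: [1.4, -0.5, 1.1]
opening: 0.0123
avg tcp [0.4654 0.098  0.2097] F [ 1.1  -0.71  0.1 ] M [-0.076 -0.361 -0.151] yaw -1.717 shift [ -0.6  -0.8 -59.3] F tool [ 1.2  0.5 -0.1] open 0.0127 t 14.38
t: 14.72
tool_pos: [0.4656, 0.0979, 0.2049]
tool_rot: [3.133, -0.23, -0.001]
contact_force: [0.4, -2.3, 2.3]
opening: 0.0128
avg tcp [0.4656 0.0979 0.205 ] F [ 0.43 -2.42  1.44] M [-0.332 -0.163 -0.083] yaw -1.717 shift [ -0.8  -0.9 -64. ] F tool [ 0.8  2.3 -1.4] open 0.0128 t 14.87
```

```bash
python3 -m creep '[[255,0.1,0.3,1,0],[255,0.2,0.4,3,0],[255,0.3,0.5,5,0],[255,0.3,0.5,5,0]]';  python3 -c "
from h import *
avg((.465,.0989,.269),n=3)"
python3 -m creep '[[255,0.1,0.1,2,0],[255,0.1,0.2,4,0],[255,0.2,0.2,5,0],[255,0.2,0.2,5,0]]'; python3 -c "
from h import *
avg((.465,.0989,.269),n=3)"
```

```text
t: 15.2
tool_pos: [0.4658, 0.0977, 0.1998]
tool_rot: [-3.133, 0.229, 0.001]
contact_force: [0.3, -1.6, 2.4]
opening: 0.0125
avg tcp [0.4658 0.0977 0.1998] F [ 0.05 -1.04  1.  ] M [-0.151 -0.051 -0.043] yaw -1.717 shift [ -1.   -1.1 -69.2] F tool [ 0.2  1.  -1. ] open 0.0127 t 15.35
t: 15.68
tool_pos: [0.466, 0.0975, 0.195]
tool_rot: [-3.133, 0.229, 0.001]
contact_force: [-0.3, 0.0, 1.0]
opening: 0.0132
avg tcp [0.466  0.0975 0.195 ] F [-0.2  -0.36  1.68] M [0.06  0.083 0.04 ] yaw -1.717 shift [ -1.2  -1.2 -74. ] F tool [-0.1  0.4 -1.7] open 0.0125 t 15.83
```

Nearly free sideways. I carry on with the same slope.

```bash
python3 -m creep '[[255,0,0.1,2,0],[255,0.1,0.2,4,0],[255,0.1,0.2,5,0],[255,0.1,0.2,5,0]]';  python3 -c "
from h import *
avg((.465,.0989,.269),n=3)"
python3 -m creep '[[255,0,0.1,2,0],[255,0.1,0.2,4,0],[255,0.1,0.2,5,0],[255,0.1,0.2,5,0]]'; python3 -c "
from h import *
avg((.465,.0989,.269),n=3)"
```

```text
t: 16.17
tool_pos: [0.4662, 0.0973, 0.19]
tool_rot: [-3.133, 0.229, 0.0]
contact_force: [-1.2, 0.4, 1.6]
opening: 0.0125
avg tcp [0.4662 0.0973 0.19  ] F [-0.3   1.12  1.34] M [0.283 0.104 0.076] yaw -1.717 shift [ -1.4  -1.4 -79. ] F tool [-0.5 -1.1 -1.3] open 0.0124 t 16.32
t: 16.65
tool_pos: [0.4663, 0.0971, 0.185]
tool_rot: [-3.133, 0.229, 0.0]
contact_force: [0.1, 1.4, 0.6]
opening: 0.0126
avg tcp [0.4663 0.0971 0.185 ] F [-0.59  2.07  0.61] M [0.487 0.067 0.089] yaw -1.717 shift [ -1.5  -1.6 -84. ] F tool [-0.9 -2.  -0.6] open 0.0128 t 16.8
```

```bash
python3 -m creep '[[255,-0.1,-0.3,2,0],[255,-0.1,-0.4,4,0],[255,-0.1,-0.4,5,0],[255,-0.1,-0.4,5,0]]';  python3 -c "
from h import *
avg((.465,.0989,.269),n=3)"
python3 -m creep '[[255,0,0,2,0],[255,0.1,0.1,4,0],[255,0.1,0.1,5,0],[255,0.1,0.1,5,0]]'; python3 -c "
from h import *
avg((.465,.0989,.269),n=3)"
```

```text
t: 17.13
tool_pos: [0.4663, 0.0971, 0.1801]
tool_rot: [3.133, -0.23, 0.0]
contact_force: [-0.2, -0.3, 2.3]
opening: 0.0124
avg tcp [0.4663 0.0971 0.1801] F [-0.87 -0.87  1.55] M [0.076 0.052 0.034] yaw -1.717 shift [ -1.5  -1.6 -88.9] F tool [-0.7  1.  -1.6] open 0.0128 t 17.28
t: 17.62
tool_pos: [0.4664, 0.097, 0.175]
tool_rot: [3.133, -0.23, 0.0]
contact_force: [-0.6, -2.1, 2.2]
opening: 0.0126
avg tcp [0.4663 0.097  0.175 ] F [-0.36 -1.8   1.68] M [-0.207  0.01  -0.034] yaw -1.717 shift [ -1.6  -1.6 -94. ] F tool [-0.1  1.8 -1.7] open 0.0124 t 17.77
```

```bash
python3 -m creep '[[255,0,0.2,2,0],[255,0,0.4,4,0],[255,0,0.4,5,0],[255,0,0.4,5,0]]';  python3 -c "
from h import *
avg((.465,.0989,.269),n=3)"
python3 -m creep '[[255,0,0,1,0],[255,0,0.1,2,0],[255,0,0.1,2.5,0],[255,0,0.1,2.5,0]]'; python3 -c "
from h import *
avg((.465,.0989,.269),n=3)"
python3 -m creep '[[255,0,0,1,0],[255,0,0.1,2,0],[255,0,0.1,2,0]]'; python3 -c "
from h import *
avg((.465,.0989,.269),n=3)"
```

```text
t: 18.1
tool_pos: [0.4664, 0.0969, 0.1701]
tool_rot: [-3.133, 0.23, -0.0]
contact_force: [0.5, -0.6, 0.7]
opening: 0.0124
avg tcp [0.4664 0.0969 0.1701] F [ 0.53 -0.55  1.49] M [-0.068 -0.078 -0.03 ] yaw -1.717 shift [ -1.6  -1.8 -98.9] F tool [ 0.6  0.5 -1.5] open 0.0124 t 18.25
t: 18.58
tool_pos: [0.4664, 0.0968, 0.1679]
tool_rot: [-3.133, 0.23, -0.001]
contact_force: [0.2, -0.8, 1.4]
opening: 0.0126
avg tcp [0.4664 0.0968 0.1678] F [ 0.61 -0.89  1.91] M [ 0.015 -0.163 -0.074] yaw -1.717 shift [  -1.7   -1.9 -101.2] F tool [ 0.7  0.8 -1.9] open 0.0126 t 18.73
t: 18.98
tool_pos: [0.4664, 0.0967, 0.1657]
tool_rot: [-3.133, 0.23, -0.001]
contact_force: [0.2, -0.2, 3.1]
opening: 0.0125
avg tcp [0.4664 0.0967 0.1657] F [ 1.47 -0.31  1.78] M [ 0.112 -0.275 -0.066] yaw -1.717 shift [  -1.7   -2.  -103.3] F tool [ 1.5  0.1 -1.8] open 0.0124 t 19.13
```

```bash
for i in 1; do python3 -m creep '[[255,0.1,0,1,0],[255,0.1,0.1,1.5,0],[255,0.1,0.1,1.5,0]]'|grep -v rot; python3 -m creep '[[255,0.1,0,1,0],[255,0.1,0.1,1.5,0],[255,0.1,0.1,1.5,0]]'|grep -v rot; done;  python3 -c "
from h import *
avg((.465,.0989,.269),n=3)"
```

```text
t: 19.38
tool_pos: [0.4664, 0.0966, 0.1642]
contact_force: [1.3, 0.7, 3.0]
opening: 0.0122
t: 19.63
tool_pos: [0.4665, 0.0966, 0.1627]
contact_force: [2.0, 0.3, 2.0]
opening: 0.0124
avg tcp [0.4665 0.0966 0.1627] F [1.48 1.18 2.7 ] M [ 0.371 -0.283 -0.055] yaw -1.717 shift [  -1.8   -2.1 -106.3] F tool [ 1.3 -1.4 -2.7] open 0.0121 t 19.78
```

```bash
python3 -m creep '[[255,0,0,1,0],[255,0,0,1,0]]'|grep -v rot;  python3 -c "
from h import *
avg((.465,.0989,.269),n=3)"
```

```text
t: 19.95
tool_pos: [0.4665, 0.0965, 0.1617]
contact_force: [0.1, 1.0, 2.6]
opening: 0.0127
avg tcp [0.4665 0.0965 0.1617] F [0.89 1.42 2.24] M [ 0.42  -0.275 -0.086] yaw -1.717 shift [  -1.8   -2.1 -107.3] F tool [ 0.7 -1.5 -2.2] open 0.0126 t 20.1
```

```bash
python3 -m creep '[[255,0.2,-0.2,1,0],[255,0.2,-0.3,1,0]]'|grep -v rot; python3 -m creep '[[255,0,0,1,0],[255,0,0,1,0]]'|grep -v rot;  python3 -c "
from h import *
avg((.465,.0989,.269),n=3)"
```

```text
t: 20.27
tool_pos: [0.4666, 0.0966, 0.1611]
contact_force: [-1.0, 0.5, 4.9]
opening: 0.0125
t: 20.43
tool_pos: [0.4666, 0.0966, 0.1611]
contact_force: [-4.6, 1.2, 8.1]
opening: 0.0126
avg tcp [0.4666 0.0966 0.1611] F [-3.28  0.41  8.95] M [ 0.251  0.452 -0.065] yaw -1.717 shift [  -2.    -2.1 -107.9] F tool [-3.3  0.1 -9. ] open 0.0122 t 20.58
```

```bash
python3 -m creep '[[255,0,0,1,0],[255,0,0,1,0]]'|grep -v rot;  python3 -c "
from h import *
avg((.465,.0989,.269),n=3)"
```

```text
t: 20.75
tool_pos: [0.4667, 0.0966, 0.1611]
contact_force: [-6.3, 0.5, 13.8]
opening: 0.0123
avg tcp [0.4667 0.0966 0.1611] F [-6.36 -0.17 14.03] M [ 0.172  0.87  -0.004] yaw -1.717 shift [  -2.    -2.1 -107.9] F tool [ -6.3   1.1 -14. ] open 0.0125 t 20.9
```

The caps are met at TCP z 0.1611, with about 17 N total upward. I ease off the sideways load and hold.

```bash
python3 -m creep '[[255,-0.4,0,0,0],[255,-0.7,0.1,0,0],[255,-0.7,0.1,0,0],[255,-0.7,0.1,0,0]]';  python3 -c "
from h import *
avg((.465,.0989,.269),n=4)"
```

```text
t: 21.23
tool_pos: [0.4667, 0.0966, 0.1611]
tool_rot: [3.133, -0.229, 0.002]
contact_force: [-2.6, 0.5, 11.0]
opening: 0.0125
avg tcp [0.4667 0.0966 0.1611] F [-2.51  0.59 11.82] M [ 0.176  0.462 -0.01 ] yaw -1.717 shift [  -2.    -2.1 -107.9] F tool [ -2.6  -0.2 -11.8] open 0.0127 t 21.43
```

```bash
python3 -m creep '[[255,-0.4,0,0,0],[255,-0.4,0,-1,0],[255,-0.4,0,-1.5,0],[255,-0.4,0,-1.5,0],[200,-0.4,0,-1.5,0],[150,-0.4,0,-1.5,0],[80,-0.4,0,-1.5,0],[0,-0.4,0,-1.5,0],[0,-0.4,0,-1.5,0],[0,-0.4,0,-1.5,0],[0,-0.4,0,-1.5,0],[0,-0.4,0,-1.5,0]]' 20;  python3 -c "
from h import *
avg((.465,.0989,.269),n=2)"
```

```text
t: 22.43
tool_pos: [0.4655, 0.0967, 0.1602]
tool_rot: [3.133, -0.229, -0.0]
contact_force: [0.3, 0.2, 0.4]
opening: 0.0854
avg tcp [0.4656 0.0967 0.1603] F [-0.57  0.58  0.13] M [-0.002  0.004  0.016] yaw -1.717 shift [  -0.9   -2.1 -108.7] F tool [-0.7 -0.5 -0.1] open 0.0857 t 22.53
```

```bash
python3 -m creep '[[0,0,0,-10,0],[0,0,0,-25,0],[0,0,0,-45,0],[0,0,0,-70,0],[0,0,0,-100,0],[0,-20,10,-125,0],[0,-30,20,-140,0],[0,-30,20,-140,0],[0,-30,20,-140,0]]';  python3 - <<'E'
from h import *
w=ctrl.get_image('wrist');c=ctrl.calibration('wrist');np.savez('w9.npz',**c)
s=ctrl.get_image('side')
save('end',np.hstack([cv2.resize(w,(480,360)),cv2.resize(s[110:210,185:274],(320,360),interpolation=cv2.INTER_CUBIC)]));save('w9',w)
shift((0,0,0))
E
```

```text
t: 23.28
tool_pos: [0.4335, 0.0813, 0.302]
tool_rot: [-3.133, 0.23, -0.006]
contact_force: [-0.5, 0.1, -0.9]
opening: 0.0856
tcp [0.4329 0.0815 0.2991] shift [-415.9  143.7  299.8] turn 0 F [-0.1   0.71 -0.56] M [ 0.024 -0.02  -0.014] open 0.0855 t 23.38 tilt [-1.5e-03  2.0e-04 -1.0e+00] q6 1.73
```

View pics/end.png

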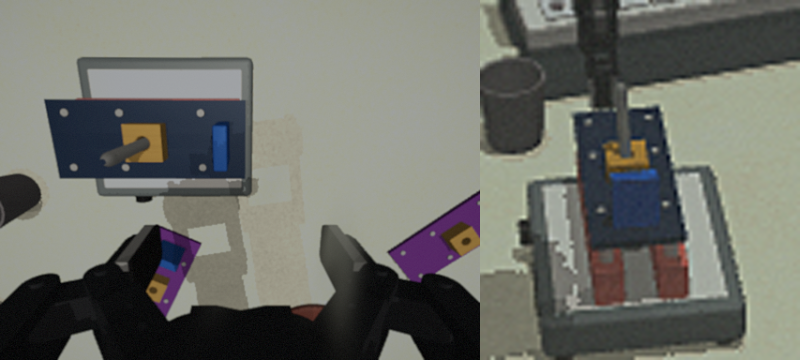

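The plate sits on the caps with the rod up through the brass and its edges parallel to the base. I check its position numerically.

```bash
python3 - <<'E'
from h import *
c=dict(np.load('w9.npz'));k=512/480
P=np.array([onz(c,x*k,y*k,.138-.003) for x,y in((45,99),(245,100),(245,178),(62,178))]);print(P.round(4),P.mean(0))
d=P[1]-P[0]+P[2]-P[3];print('yaw',np.arctan2(d[1],d[0]))
cs=ctrl.calibration('side');yw=-1.717;u=np.array([np.cos(yw),np.sin(yw)]);v=np.array([-u[1],u[0]])
q=proj(cs,[np.r_[np.array([.479,.1795])+u*a*.11+v*b*.045,.138] for a,b in((1,1),(1,-1),(-1,1),(-1,-1))]);print(((q-[185,110])*3.6+[480,0]).round(0).tolist())
E
```

```text
[[0.5381 0.2802 0.135 ]
 [0.5061 0.0645 0.135 ]
 [0.4179 0.0771 0.135 ]
 [0.4495 0.2917 0.135 ]] [0.47788685 0.17836415 0.135     ]
yaw -1.7176962883046802
[[686.0, 233.0], [590.0, 241.0], [659.0, 104.0], [572.0, 111.0]]
```

```bash
python3 -c "
from station import ctrl
print(ctrl.finish_job())"
```

```text
the job is handed in; nothing more can be done
None
```

The hold-down plate is threaded on the guide rod, pressed on the caps and let go, and the job was handed in at about 23 s. No verdict comes back.

- **Going down:** I gripped the plate by its blue bar and fed it down in small steps, shifting sideways whenever the rod pushed back. It pushed the collar ahead of it with about 5–7 N. The readings I took on the way down stayed below about 7 N in total.
- **Pressing:** It met the caps with its underside about 130 mm above the bench. Total upward force was 15–18 N, which is roughly 10–12 N on the caps once the collar's share is taken off. A sideways force of 6 N built up during the press, and I eased it to about 2.5 N before letting go. The highest reading, about 19 N in all, stayed under the 25 N limit.
- **Last checks:** After letting go, the wrist camera put the plate's centre within 2–3 mm of the racks' centre and in line with them to 0.001 rad. The side view agreed and shows it lying flat. I approached nothing else on the bench, but I did not re-measure the other things at the end.
- **Where the measurements disagreed:** The wrist camera read heights about 5 mm low: it put the rod tip at 0.234 m instead of 0.240 m, and the bore 82 mm from the grip instead of 85 mm. I allowed for this. The overhead and side views were blocked while I lined up over the rod, so the start of the threading was done by feel. The wrist camera confirmed it once the rod tip showed in the bore.

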